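Check the slide lock of the sample-tube tray

ROBOT

A 6-joint arm with a two-finger parallel gripper is mounted at the origin on the work surface. World frame = base frame: x ahead of the robot, y to its left, z up, the work surface at z = 0. Lengths are in m, angles in rad, forces in N, time in s.
With the tool pointing down it reaches from about 0.15 to 0.775 m from the base axis. Payload 6.1 kg.
Tool frame: the origin (TCP) lies on the mounting face of the last link; the fingertips stand 173 mm ahead of it and the grasp point (between the pads) lies 155 mm ahead of it (arm.tcp_to_grasp is the distance from the TCP to the grasp point, in m); z points along the fingers, y is the direction in which the jaws open and shut (so a half turn about z gives the same grasp; the last joint's range is limited). The gripper opens to 85 mm and grips with 20 to 120 N. Pads are 22 mm wide; open, the fingers measure 114 mm over their backs; the gripper's body (76 mm by 85 mm) begins 54 mm behind the grasp point. The pads swing forward as they close: fully open they stand 13 mm farther back than shut.
Start: joints at [-1.266, 0.126, -0.04, 1.405, 0, 1.571], TCP at [0.158, -0.501, 0.405] pointing down, gripper open.
Joint ranges: [-2.72, 2.72], [-0.95, 1.95], [-1.27, 1.35], [-1.78, 2.02], [-1.46, 1.47], [-3.14, 3.14]. Speed limits (rad/s): [2.39, 2.39, 3.01, 3.14, 3.14, 3.14].

INTERFACE

Orientations are given as a unit quaternion [w, x, y, z].
In Python, from cell import readout, eyes, arm gives the robot as it stands.
- The arm moves only by the tool send_rows, never from a script. Its argument "series" is a list of rows, each an object with "translation": the shift along the tool's x, y, z in m, a list of three; "rot": the turn, a rotation vector about the tool's x, y, z in degrees, a list of three. In form: [{"translation": [dx, dy, dz], "rot": [rx, ry, rz]}, ...]. A call has 1 to 12 rows; each row is the pose to reach, as a shift and turn from the pose commanded when the call began, along the tool's axes at that moment; what a row does not reach only later rows make up. A row lasts 1/10 s, in which the tool goes at most 50 mm and 8.59 degrees, less where a joint would pass 70% of its speed; a pose out of reach is approached as far as the arm can. A call with a gripper value outside its range is refused whole. "fingers" is the gripper command: -1 is fully open, 1 is shut, values between are in proportion, set as the call begins (left out, the last holds). The fingers move at their own pace and stop on an object; "grip_force" is the grip in N (left out, the last holds). Time passes only in rows, so rows that repeat a pose let the fingers close. It gives the time, the measured TCP pose, the force and the opening at its end, in the units of the state.
- readout.get_obs(): the state, without advancing time (a new reading comes with each control period).
- eyes.grab_frame(name): name is "scene" or "top" or "wrist"; returns the picture (420x560x3 uint8, blue, green, red); there is no depth.
- eyes.calibration(name): a dict with "fx", "fy", "cx", "cy" (pixels), "R" (3x3) and "t" (3): a world point X has camera coordinates R X + t. Camera axes: x right, y down, z forward; pixel columns grow to the right and rows downward; lengths in m; the calibration is good to about 2 mm. A picture is of the moment at which its call begins: read the wrist's pose just before it. calibration takes no time and is no camera call; for the wrist camera it gives the pose at the moment of the call.
- arm.close_job(): hands the job in, once; it reports no verdict.
The state is a dict: "t": time; "q": joint angles; "joint_vel": joint speeds; "tau": joint torques, N m; "ee_pos": TCP position; "eef_rot": TCP orientation; "force": force on the tool from outside, world axes, zero at the start; "ft_torque": the same for the moment, N m; "width": finger opening in m.
Only numpy, scipy, OpenCV 4.12 (cv2) and the standard library are available. Lean on these libraries where they do the work, as an engineer would, in place of code of your own. Each camera call takes 0.05 s, during which the arm holds its last target.

TASK

Before the run, check the slide lock of the bench unit whose tray carries the sample tubes: pull that tray out by its handle until it locks, and let go so that the lock alone holds it out for a moment. Then press the release key of the same unit so that the tray runs fully home again, and leave the unit with the well plate shut.

Things in the scene. Friction and masses are not known exactly. Their poses are not given: they have to be found in the camera images.
- tube_tray (a joint): How far the tray with 15 capped tubes (3 x 5, tops at 90 mm) is out of its white open-topped unit (180 mm wide, side housings 85 mm high), in m: 0 home, locks at 0.100, end stop at 0.112. A spring draws it home (3 to 4.5 N, damped to 0.1 m/s), so it stays out only in the lock. Pulling takes about 8 N at 0.1 m/s, 5 N more over the last 17 mm before the lock, where the release key dips.
- tube_handle (a point): Centre of the tube tray's black handle: an upright flat bar 10 mm thick (x), 80 long (y), 18 high (z), held by a post at each end; centre 75 mm above the table, moving with the tray. Site x points level into the unit (the tray comes out along -x), z up. Free space: 36 mm below the bar down to the tray, 60 mm behind it to the housings, 82 mm to the load.
- tube_release (a point): Centre of the top of the tube unit's release key: grey, 20 x 20 mm, on its left (+y) side housing near the front, 82 mm behind and 73 mm left of the closed handle in the handle's axes; top 100 mm above the table, 15 above the housing. Pressed straight down: travel 10 mm, 2 N rising to 5 N; frees the lock from 6 mm on, then the tray runs home alone in 1 to 2 s. Springs up when let go.
- plate_tray (a joint): How far the tray of the second unit is out, in m; 0 is home, where it starts and must stay. This unit is alike in all but its load, one flat white well plate, and stands beside the tube unit, on its left or right.

How it is judged:
By the outcome, as a careful person would: the job done as asked, in the order asked, and still so for the second after the job is handed in, with the robot touching nothing.
It also fails if it takes over 46 s, if anything falls off the work surface, if the arm or the gripper's body presses on something with over 40 N, if the wrist force passes 120 N, or if a joint passes its speed limit or range.

## Working session

There is one attempt and no reset: what is moved stays moved. The work goes in short steps, Python scripts to look and compute and a tool call to move; the robot and the scene stay as the last step left them, time stands still between calls to the robot, and variables do not carry over. Pictures are saved under pics/ and viewed, and the job is handed in when it is done.

Besides the shell and the picture viewer there is one more tool, called after ">>>" as name([rows], argument=value, ...), one row to a line, values as JSON. send_rows: Moves the arm, as the interface text tells. Its arguments: {"type":"object","properties":{"series":{"type":"array","items":{"type":"object","properties":{"translation":{"type":"array","items":{"type":"number"}},"rot":{"type":"array","items":{"type":"number"}}}}},"fingers":{"type":"number"},"grip_force":{"type":"number"}},"required":["series"]}

```bash
mkdir -p pics; ls; python3 - <<'E'
from cell import readout, eyes, arm
import cv2
o=readout.get_obs();print(o, arm.tcp_to_grasp)
for n in("scene","top","wrist"):
    c=eyes.calibration(n);print(n,c)
    cv2.imwrite(f"pics/{n}0.png",eyes.grab_frame(n))
E
```

```text
pics
{'t': 0.0, 'q': array([-1.26602549e+00,  1.26413794e-01, -4.06093778e-02,  1.40542088e+00,
        2.94234584e-05,  1.57080150e+00]), 'joint_vel': array([ 0.00044079, -0.00074732, -0.00121245,  0.00088041, -0.00104854,
        0.00053581]), 'tau': array([-1.59262750e-04, -4.35915256e+01,  3.52924705e+01,  1.72285514e-02,
        2.53382382e-05, -3.14837159e-06]), 'ee_pos': array([ 0.15750376, -0.50068128,  0.4039099 ]), 'eef_rot': array([-8.16549136e-04,  9.88411852e-01,  1.51793716e-01, -1.10520306e-04]), 'force': array([ 0.35046259, -0.07539092,  0.49110408]), 'ft_torque': array([ 0.0447593 ,  0.02313841, -0.01346492]), 'width': 0.08525790343254185} 0.1547
scene {'fx': 471.62397514776524, 'fy': 471.62397514776524, 'cx': 283.102616422063, 'cy': 211.3637259934995, 'R': array([[ 0.69279913,  0.72091868, -0.01748213],
       [ 0.53917529, -0.5339387 , -0.65130598],
       [-0.47887303,  0.44179828, -0.7586138 ]]), 't': array([-0.43439807, -0.25362628,  1.26495862])}
top {'fx': 526.5139295283192, 'fy': 526.5139295283192, 'cx': 277.41137973403863, 'cy': 208.19174028439338, 'R': array([[-0.00493871, -0.99955165, -0.0295314 ],
       [-0.98810103,  0.00941776, -0.15351761],
       [ 0.1537269 ,  0.02842183, -0.98770453]]), 't': array([0.03600228, 0.59757717, 0.89307938])}
wrist {'fx': 307.60963196624624, 'fy': 307.60963196624624, 'cx': 281.9938251795764, 'cy': 206.70923680335406, 'R': array([[ 2.99736696e-01, -9.54021635e-01, -7.95424707e-04],
       [-9.19283228e-01, -2.89045246e-01,  2.67153873e-01],
       [-2.55100489e-01, -7.93445986e-02, -9.63653556e-01]]), 't': array([-0.52498147, -0.03444177,  0.37918926])}
```

View pics/scene0.png

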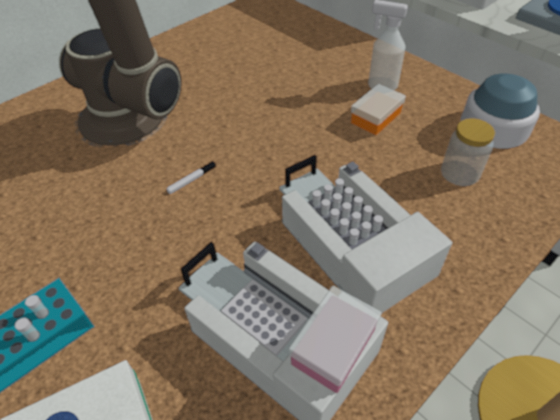

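View pics/top0.png

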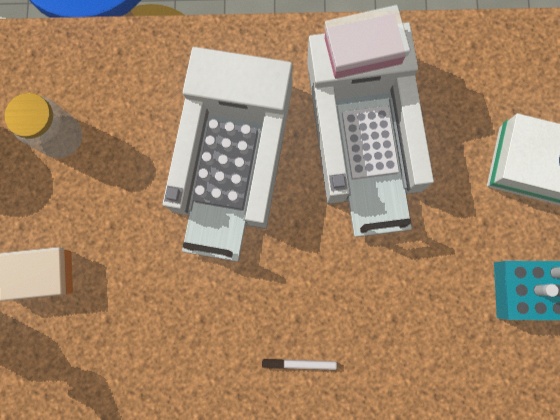

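The top view shows the tube unit on the left (handle about (208,252), key about (173,194)). The well-plate unit is on the right (handle about (385,226)). I'll measure the tube handle and key next.

```bash
cat > h.py <<'E'
import numpy as np, cv2
def ray(c,u,v):
    d=np.array([(u-c['cx'])/c['fx'],(v-c['cy'])/c['fy'],1.0]); R=c['R']
    return -R.T@c['t'], R.T@d
def plane(c,u,v,z):
    o,d=ray(c,u,v); return o+d*(z-o[2])/d[2]
def proj(c,X):
    p=c['R']@np.asarray(X)+c['t']; return np.array([c['fx']*p[0]/p[2]+c['cx'],c['fy']*p[1]/p[2]+c['cy']])
def tri(c1,p1,c2,p2):
    P=[np.diag([c['fx'],c['fy'],1])@np.c_[c['R'],c['t']]+np.outer([c['cx'],c['cy'],0],np.r_[c['R'][2],c['t'][2]]) for c in(c1,c2)]
    X=cv2.triangulatePoints(P[0],P[1],np.array(p1,float).reshape(2,1),np.array(p2,float).reshape(2,1)).ravel();return X[:3]/X[3]
E
python3 - <<'E'
from h import *
a=cv2.imread('pics/top0.png')[170:280,140:280];b=cv2.imread('pics/scene0.png')[140:240,260:400]
cv2.imwrite('pics/c1.png',np.vstack([cv2.resize(a,(560,440),interpolation=2)]));cv2.imwrite('pics/c2.png',cv2.resize(b,(700,500),interpolation=2))
g=cv2.imread('pics/top0.png')
m=(g.max(2)<45).astype(np.uint8); m[:230]=0;m[270:]=0;m[:,:175]=0;m[:,245:]=0
cs,_=cv2.findContours(m,0,2)
for c in cs:
    if cv2.contourArea(c)>20: r=cv2.minAreaRect(c);print(r,cv2.boxPoints(r))
E
```

```text
(no output)
```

View pics/c1.png

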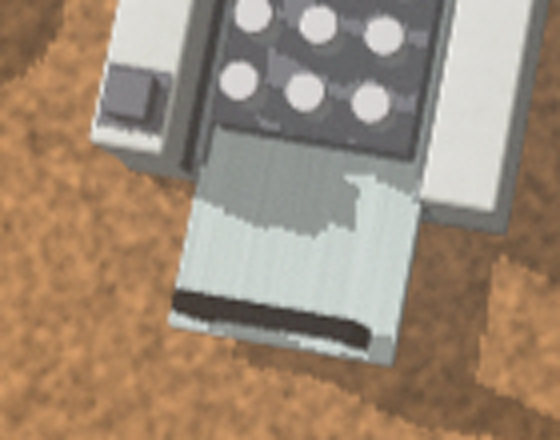

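View pics/c2.png

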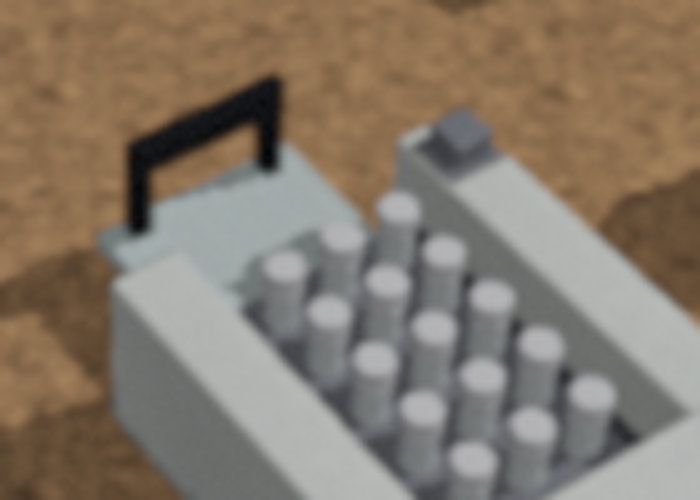

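```bash
python3 - <<'E'
from h import *
from cell import eyes
T=eyes.calibration('top');S=eyes.calibration('scene')
print('cam',-T['R'].T@T['t'])
g=cv2.imread('pics/top0.png'); sub=g[230:270,175:245]
m=(sub.max(2)<85).astype(np.uint8); 
cs,_=cv2.findContours(m,0,2)
for c in cs:
    if cv2.contourArea(c)>40:
        c=c+[175,230]; r=cv2.minAreaRect(c);b=cv2.boxPoints(r);print(r)
        for p in b: print(p,plane(T,*p,.084).round(4))
        print('c',plane(T,*r[0],.084).round(4))
for n,p,s,z in(('hl',(183.5,245.5),(315.4,156.2),.084),('hr',(232,253.5),(286.8,169),.084),('key',(171.8,192.5),(352.4,165.4),.1),('tray_l',(182.7,250.5),(317.5,168.5),.03)):
    print(n,tri(T,p,S,s).round(4),plane(T,*p,z).round(4),plane(S,*s,z).round(4))
E
```

```text
cam [0.45335409 0.00497535 0.97490036]
((207.15158081054688, 249.15538024902344), (49.364986419677734, 5.7542009353637695), 10.175511360168457)
[182.34903 247.62672] [0.5256 0.1929 0.084 ]
[183.3656  241.96303] [0.5353 0.1913 0.084 ]
[231.95413 250.68404] [0.5198 0.1081 0.084 ]
[230.93756 256.34772] [0.5102 0.1098 0.084 ]
c [0.5227 0.1504 0.084 ]
hl [0.5301 0.1927 0.0775] [0.5292 0.191  0.084 ] [0.5351 0.1881 0.084 ]
hr [0.5175 0.1113 0.0844] [0.515 0.108 0.084] [0.5197 0.1161 0.084 ]
key [0.619  0.2106 0.0979] [0.6182 0.2097 0.1   ] [0.6205 0.2093 0.1   ]
tray_l [0.5258 0.205  0.0282] [0.5248 0.2035 0.03  ] [0.5279 0.2053 0.03  ]
```

```bash
cat >> h.py <<'E'
from scipy.spatial.transform import Rotation as Ro
YAW=np.arctan2(-.183,.983)
def goal(yaw=YAW):
    y=np.array([np.cos(yaw),np.sin(yaw),0]); z=np.array([0,0,-1.]); return np.c_[np.cross(y,z),y,z]
def delta(o,p,G):
    q=o['eef_rot'];R=Ro.from_quat([q[1],q[2],q[3],q[0]]).as_matrix()
    return (R.T@(np.array(p)-o['ee_pos'])).round(4), np.degrees(Ro.from_matrix(R.T@G).as_rotvec()).round(2)
def local(p,h=(.524,.151)):
    d=np.array(p[:2])-h; return d@[np.cos(YAW),np.sin(YAW)], d@[-np.sin(YAW),np.cos(YAW)]
E
python3 - <<'E'
from h import *
from cell import readout
print(delta(readout.get_obs(),[.523,.151,.36],goal()))
E
```

```text
(array([ 0.5442, -0.5119,  0.0448]), array([-6.000e-02, -4.000e-02, -6.199e+01]))
```

>>> send_rows([
  {"translation": [0.544,-0.512,0.045],"rot": [0,0,-62]},
  {"translation": [0.544,-0.512,0.045],"rot": [0,0,-62]},
  {"translation": [0.544,-0.512,0.045],"rot": [0,0,-62]},
  {"translation": [0.544,-0.512,0.045],"rot": [0,0,-62]},
  {"translation": [0.544,-0.512,0.045],"rot": [0,0,-62]},
  {"translation": [0.544,-0.512,0.045],"rot": [0,0,-62]},
  {"translation": [0.544,-0.512,0.045],"rot": [0,0,-62]},
  {"translation": [0.544,-0.512,0.045],"rot": [0,0,-62]},
  {"translation": [0.544,-0.512,0.045],"rot": [0,0,-62]},
  {"translation": [0.544,-0.512,0.045],"rot": [0,0,-62]},
  {"translation": [0.544,-0.512,0.045],"rot": [0,0,-62]},
  {"translation": [0.544,-0.512,0.045],"rot": [0,0,-62]},
], fingers=0.2)

```text
t: 1.35
ee_pos: [0.4508, 0.0238, 0.3685]
eef_rot: [0.0, 0.769, 0.639, 0.0]
force: [0.9, -0.1, -0.2]
width: 0.0343
```

```bash
python3 - <<'E'
from h import *
from cell import readout
o=readout.get_obs();print(o['t'],o['ee_pos'],o['width'],delta(o,[.523,.151,.36],goal()))
E
```

```text
1.35 [0.45079965 0.02384955 0.3684832 ] 0.034293625217797136 (array([0.1382, 0.0478, 0.0085]), array([0.02, 0.01, 0.04]))
```

>>> send_rows([
  {"translation": [0.138,0.048,0.008],"rot": [0,0,0]},
  {"translation": [0.138,0.048,0.008],"rot": [0,0,0]},
  {"translation": [0.138,0.048,0.008],"rot": [0,0,0]},
  {"translation": [0.138,0.048,0.008],"rot": [0,0,0]},
  {"translation": [0.138,0.048,0.008],"rot": [0,0,0]},
  {"translation": [0.138,0.048,0.008],"rot": [0,0,0]},
], fingers=0.0)

```text
t: 1.95
ee_pos: [0.5224, 0.148, 0.3605]
eef_rot: [-0.0, 0.769, 0.639, -0.0]
force: [-0.4, -0.3, 0.2]
width: 0.0427
```

```bash
python3 - <<'E'
from h import *
from cell import readout,eyes
o=readout.get_obs();c=eyes.calibration('wrist');g=eyes.grab_frame('wrist');cv2.imwrite('pics/w1.png',g)
np.save('w1.npy',c,allow_pickle=True)
print(o['t'],o['ee_pos'],o['width'],proj(c,[.524,.151,.075]),proj(c,[.618,.209,.1]),-c['R'].T@c['t'])
E
```

```text
1.95 [0.52241819 0.14797737 0.36048465] 0.042698550165521404 [282.81139028 198.68616956] [397.58043908 106.18855919] [0.53506266 0.21418986 0.33061769]
```

View pics/w1.png

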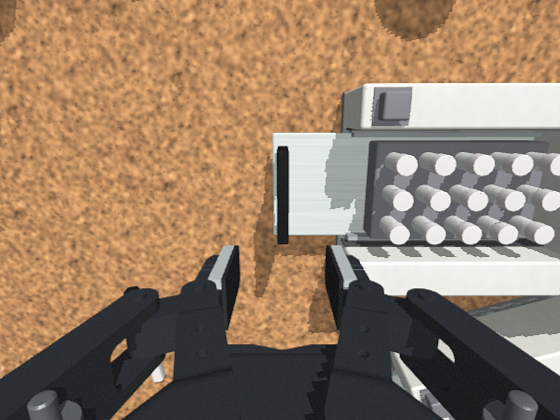

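The wrist view shows the handle upright at columns 277–288, rows 147–243, centred between the fingers. The key is at (396,105). Both fall within about 4 px of where I predicted, so I'll descend.

>>> send_rows([
  {"translation": [0.003,0.001,0.045],"rot": [0,0,0]},
  {"translation": [0.003,0.001,0.085],"rot": [0,0,0]},
  {"translation": [0.003,0.001,0.115],"rot": [0,0,0]},
  {"translation": [0.003,0.001,0.132],"rot": [0,0,0]},
  {"translation": [0.003,0.001,0.132],"rot": [0,0,0]},
  {"translation": [0.003,0.001,0.132],"rot": [0,0,0]},
])

```text
t: 2.6
ee_pos: [0.5243, 0.1504, 0.2296]
eef_rot: [0.0, 0.77, 0.639, 0.0]
force: [0.3, -0.3, 0.3]
width: 0.0426
```

>>> send_rows([
  {"translation": [0,0,0],"rot": [0,0,0]},
  {"translation": [0,0,0],"rot": [0,0,0]},
  {"translation": [0,0,0],"rot": [0,0,0]},
  {"translation": [0,0,0],"rot": [0,0,0]},
  {"translation": [0,0,0],"rot": [0,0,0]},
  {"translation": [0,0,0],"rot": [0,0,0]},
], fingers=1, grip_force=40)

```text
t: 3.2
ee_pos: [0.5235, 0.1515, 0.2302]
eef_rot: [-0.001, 0.769, 0.639, 0.0]
force: [-7.2, 1.4, 8.5]
width: 0.0096
```

>>> send_rows([
  {"translation": [0,-0.008,0],"rot": [0,0,0]},
  {"translation": [0,-0.016,0],"rot": [0,0,0]},
  {"translation": [0,-0.024,0],"rot": [0,0,0]},
  {"translation": [0,-0.032,0],"rot": [0,0,0]},
  {"translation": [0,-0.04,0],"rot": [0,0,0]},
  {"translation": [0,-0.048,0],"rot": [0,0,0]},
  {"translation": [0,-0.056,0],"rot": [0,0,0]},
  {"translation": [0,-0.064,0],"rot": [0,0,0]},
  {"translation": [0,-0.072,0],"rot": [0,0,0]},
  {"translation": [0,-0.078,0],"rot": [0,0,0]},
  {"translation": [0,-0.084,0],"rot": [0,0,0]},
  {"translation": [0,-0.084,0],"rot": [0,0,0]},
])

```text
t: 4.4
ee_pos: [0.4422, 0.1666, 0.2302]
eef_rot: [0.001, 0.769, 0.639, 0.001]
force: [3.0, -4.7, 6.3]
width: 0.009
```

>>> send_rows([
  {"translation": [0,-0.006,0],"rot": [0,0,0]},
  {"translation": [0,-0.012,0],"rot": [0,0,0]},
  {"translation": [0,-0.017,0],"rot": [0,0,0]},
  {"translation": [0,-0.021,0],"rot": [0,0,0]},
  {"translation": [0,-0.021,0],"rot": [0,0,0]},
  {"translation": [0,-0.021,0],"rot": [0,0,0]},
])

```text
t: 5.0
ee_pos: [0.4221, 0.1704, 0.2302]
eef_rot: [0.002, 0.769, 0.639, 0.001]
force: [4.5, -4.7, 6.7]
width: 0.0093
```

```bash
python3 - <<'E'
from h import *
from cell import readout,eyes
o=readout.get_obs();print(o['t'],o['ee_pos'],o['force'],o['width'],local(o['ee_pos'],(.5235,.1515)))
E
```

```text
5.0 [0.42212999 0.17038499 0.23019154] [ 4.51391365 -4.70983497  6.72025416] 0.0093446097212337 (np.float64(-0.10311412195665988), np.float64(1.3230985413111712e-05))
```

>>> send_rows([
  {"translation": [0,-0.003,0],"rot": [0,0,0]},
  {"translation": [0,-0.003,0],"rot": [0,0,0]},
  {"translation": [0,-0.003,0],"rot": [0,0,0]},
])

```text
t: 5.3
ee_pos: [0.4192, 0.1709, 0.2302]
eef_rot: [0.002, 0.769, 0.639, 0.001]
force: [3.3, -4.1, 8.3]
width: 0.0091
```

>>> send_rows([
  {"translation": [0,-0.003,0],"rot": [0,0,0]},
  {"translation": [0,-0.003,0],"rot": [0,0,0]},
  {"translation": [0,-0.003,0],"rot": [0,0,0]},
  {"translation": [0,-0.003,0],"rot": [0,0,0]},
  {"translation": [0,-0.003,0],"rot": [0,0,0]},
  {"translation": [0,-0.003,0],"rot": [0,0,0]},
], fingers=0.0)

```text
t: 5.9
ee_pos: [0.4151, 0.1717, 0.2284]
eef_rot: [-0.0, 0.769, 0.639, -0.0]
force: [-0.5, -0.6, -1.0]
width: 0.0428
```

```bash
python3 - <<'E'
from h import *
from cell import readout,eyes
o=readout.get_obs();print(o['t'],o['ee_pos'],o['force'],o['width'],local(o['ee_pos'],(.5235,.1515)))
cv2.imwrite('pics/w2.png',eyes.grab_frame('wrist'));cv2.imwrite('pics/t2.png',eyes.grab_frame('top'))
E
```

```text
5.9 [0.41510088 0.17165074 0.2284323 ] [-0.45789767 -0.56823119 -1.00670548] 0.04282710999185989 (np.float64(-0.11025616069153266), np.float64(-2.8865470269024557e-05))
```

View pics/w2.png

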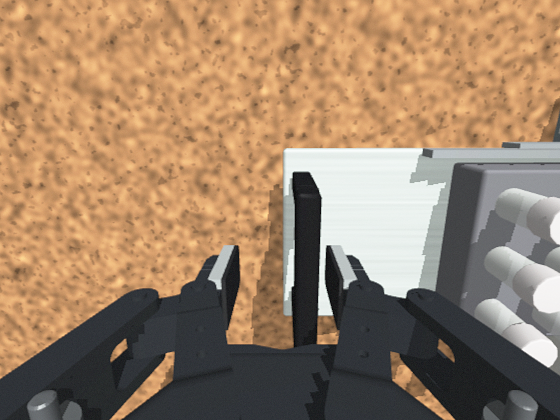

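The fingers are open and the bar stands free between them, at columns 295–320 against pads at 238 and 326. I'll lift clear and confirm the lock is holding.

>>> send_rows([
  {"translation": [0,0,-0.02],"rot": [0,0,0]},
  {"translation": [0,0,-0.06],"rot": [0,0,0]},
  {"translation": [0,0,-0.1],"rot": [0,0,0]},
  {"translation": [0,0,-0.1],"rot": [0,0,0]},
  {"translation": [0,0,-0.1],"rot": [0,0,0]},
])

```text
t: 6.5
ee_pos: [0.4155, 0.1717, 0.3295]
eef_rot: [0.0, 0.769, 0.639, 0.001]
force: [0.4, -0.9, -0.9]
width: 0.0426
```

```bash
python3 - <<'E'
from h import *
from cell import readout,eyes
o=readout.get_obs();c=eyes.calibration('wrist');g=eyes.grab_frame('wrist')
cv2.imwrite('pics/w3.png',g)
ex=np.array([np.cos(YAW),np.sin(YAW),0])
h=np.array([.524,.151,.084])-.1*ex
print(o['t'],o['ee_pos'],'expected bar top px at 0.1',proj(c,h), 'cols/mm',proj(c,h+.01*ex)-proj(c,h))
K=[.618,.209,.29]
print(delta(o,K,goal()))
E
```

```text
6.5 [0.4155375  0.1717384  0.32946321] expected bar top px at 0.1 [294.88387556 217.57654625] cols/mm [13.60357721 -0.01414577]
(array([0.0736, 0.1922, 0.0399]), array([ 0.11, -0.08,  0.01]))
```

View pics/w3.png

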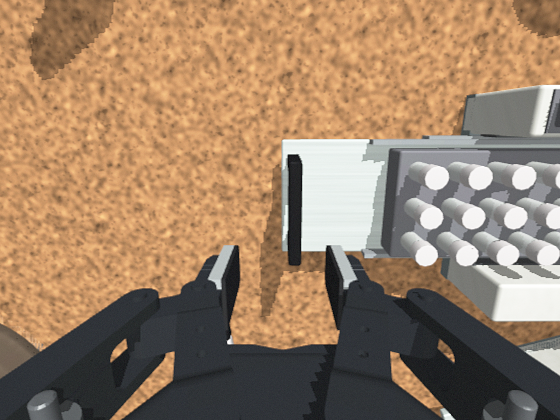

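The bar is at column 295, exactly where 0.100 m out predicts, so the lock holds the tray. Next I'll shut the fingers and move above the key.

>>> send_rows([
  {"translation": [0.074,0.192,0],"rot": [0,0,0]},
  {"translation": [0.074,0.192,0],"rot": [0,0,0]},
  {"translation": [0.074,0.192,0],"rot": [0,0,0]},
  {"translation": [0.074,0.192,0],"rot": [0,0,0]},
  {"translation": [0.074,0.192,0],"rot": [0,0,0]},
  {"translation": [0.074,0.192,0],"rot": [0,0,0]},
  {"translation": [0.074,0.192,0],"rot": [0,0,0]},
  {"translation": [0.074,0.192,0.03],"rot": [0,0,0]},
  {"translation": [0.074,0.192,0.03],"rot": [0,0,0]},
], fingers=1)

```text
t: 7.45
ee_pos: [0.615, 0.2087, 0.296]
eef_rot: [-0.001, 0.769, 0.639, -0.002]
force: [-0.8, -0.7, -1.0]
width: 0.0003
```

```bash
python3 - <<'E'
from h import *
from cell import readout,eyes
o=readout.get_obs();c=eyes.calibration('wrist');g=eyes.grab_frame('wrist')
cv2.imwrite('pics/w4.png',g)
print(o['t'],o['ee_pos'],o['width'],o['force'],proj(c,[.618,.209,.1]))
print(delta(o,[.618,.209,.265],goal()))
E
```

```text
7.45 [0.61503289 0.20873995 0.29599854] 0.00031402062331615746 [-0.78128456 -0.74751135 -0.96198323] [287.74217836 239.881319  ]
(array([0.0009, 0.003 , 0.031 ]), array([-0.27,  0.14,  0.03]))
```

View pics/w4.png

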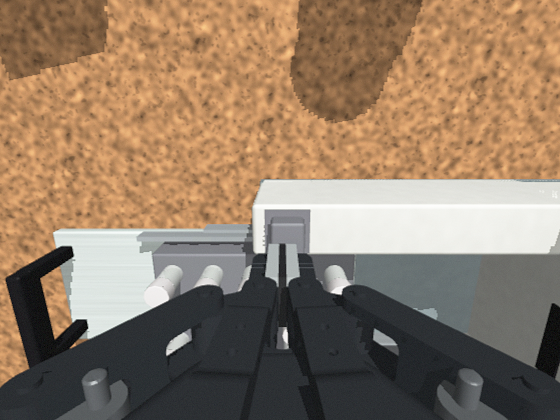

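The wrist view shows the closed tips at about (283,250) just short of the key, whose top spans columns 271–304 from row ~218. I'll centre the tips and press down.

>>> send_rows([
  {"translation": [0.003,0.003,0.01],"rot": [0,0,0]},
  {"translation": [0.003,0.003,0.015],"rot": [0,0,0]},
  {"translation": [0.003,0.003,0.02],"rot": [0,0,0]},
  {"translation": [0.003,0.003,0.023],"rot": [0,0,0]},
  {"translation": [0.003,0.003,0.025],"rot": [0,0,0]},
  {"translation": [0.003,0.003,0.027],"rot": [0,0,0]},
  {"translation": [0.003,0.003,0.027],"rot": [0,0,0]},
])

```text
t: 8.2
ee_pos: [0.6209, 0.2116, 0.2719]
eef_rot: [0.0, 0.769, 0.639, 0.0]
force: [-1.3, -0.0, 2.4]
width: -0.0001
```

>>> send_rows([
  {"translation": [0,-0.001,0.003],"rot": [0,0,0]},
  {"translation": [0,-0.001,0.005],"rot": [0,0,0]},
  {"translation": [0,-0.001,0.007],"rot": [0,0,0]},
  {"translation": [0,-0.001,0.008],"rot": [0,0,0]},
  {"translation": [0,-0.001,0.008],"rot": [0,0,0]},
])

```text
t: 8.7
ee_pos: [0.6204, 0.2118, 0.2638]
eef_rot: [0.0, 0.769, 0.639, 0.0]
force: [2.8, -2.1, 4.8]
width: -0.0002
```

```bash
python3 - <<'E'
from h import *
from cell import readout,eyes
o=readout.get_obs();print(o['t'],o['ee_pos'],o['force'])
g=eyes.grab_frame('wrist');cv2.imwrite('pics/w5.png',g)
E
```

```text
8.7 [0.62042998 0.21179648 0.26379193] [ 2.81649223 -2.097346    4.80706535]
```

View pics/w5.png

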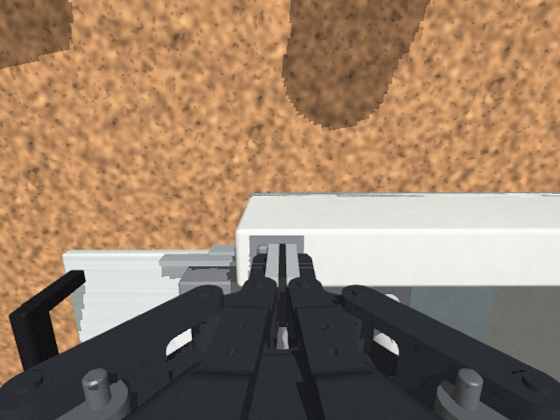

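The key is down under the tips with 5 N, and the tray edge is at column 65. I'll hold it there so the tray can run in.

>>> send_rows([
  {"translation": [0,0,0.0005],"rot": [0,0,0]},
  {"translation": [0,0,0.0005],"rot": [0,0,0]},
  {"translation": [0,0,0.0005],"rot": [0,0,0]},
  {"translation": [0,0,0.0005],"rot": [0,0,0]},
  {"translation": [0,0,0.0005],"rot": [0,0,0]},
  {"translation": [0,0,0.0005],"rot": [0,0,0]},
  {"translation": [0,0,0.0005],"rot": [0,0,0]},
  {"translation": [0,0,0.0005],"rot": [0,0,0]},
  {"translation": [0,0,0.0005],"rot": [0,0,0]},
  {"translation": [0,0,0.0005],"rot": [0,0,0]},
  {"translation": [0,0,0.0005],"rot": [0,0,0]},
  {"translation": [0,0,0.0005],"rot": [0,0,0]},
])

```text
t: 9.95
ee_pos: [0.6203, 0.2119, 0.2635]
eef_rot: [0.0, 0.769, 0.639, 0.0]
force: [4.0, -0.6, 4.1]
width: -0.0
```

```bash
python3 - <<'E'
from h import *
from cell import readout,eyes
o=readout.get_obs();print(o['t'],o['ee_pos'],o['force'])
g=eyes.grab_frame('wrist');cv2.imwrite('pics/w6.png',g)
E
```

```text
9.95 [0.62029781 0.21187308 0.26350258] [ 3.975643   -0.5881632   4.14882987]
```

View pics/w6.png

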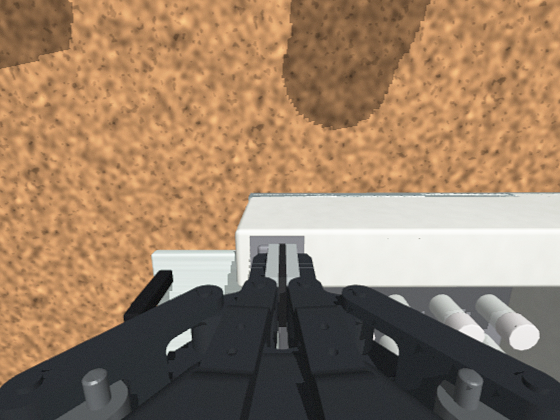

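The tray has run in (edge at column 153). I'll hold a little longer, then lift off.

>>> send_rows([
  {"translation": [0,0,0],"rot": [0,0,0]},
  {"translation": [0,0,0],"rot": [0,0,0]},
  {"translation": [0,0,0],"rot": [0,0,0]},
  {"translation": [0,0,0],"rot": [0,0,0]},
  {"translation": [0,0,0],"rot": [0,0,0]},
  {"translation": [0,0,0],"rot": [0,0,0]},
  {"translation": [0,0,0],"rot": [0,0,0]},
  {"translation": [0,0,0],"rot": [0,0,0]},
  {"translation": [0,0,0],"rot": [0,0,0]},
  {"translation": [0,0,0],"rot": [0,0,0]},
])

```text
t: 11.0
ee_pos: [0.6203, 0.2119, 0.2635]
eef_rot: [0.0, 0.769, 0.639, 0.0]
force: [3.5, -1.1, 5.3]
width: 0.0
```

>>> send_rows([
  {"translation": [0,0,-0.01],"rot": [0,0,0]},
  {"translation": [0,0,-0.04],"rot": [0,0,0]},
  {"translation": [0,0,-0.08],"rot": [0,0,0]},
  {"translation": [0,-0.05,-0.12],"rot": [0,0,0]},
  {"translation": [0,-0.1,-0.12],"rot": [0,0,0]},
  {"translation": [0,-0.15,-0.12],"rot": [0,0,0]},
  {"translation": [0,-0.2,-0.12],"rot": [0,0,0]},
  {"translation": [0,-0.25,-0.12],"rot": [0,0,0]},
  {"translation": [0,-0.25,-0.12],"rot": [0,0,0]},
  {"translation": [0,-0.25,-0.12],"rot": [0,0,0]},
])

```text
t: 12.0
ee_pos: [0.3722, 0.2577, 0.3834]
eef_rot: [-0.0, 0.768, 0.64, -0.0]
force: [0.1, -0.2, -0.6]
width: -0.0001
```

```bash
python3 - <<'E'
from h import *
from cell import readout,eyes
o=readout.get_obs();print(o['t'],o['ee_pos'],o['force'],o['width'])
a=eyes.grab_frame('top');b=eyes.grab_frame('scene')
cv2.imwrite('pics/t7.png',a);cv2.imwrite('pics/s7.png',b)
for n,x,r in(('top',a,(30,260,160,440)),('scene',b,(140,420,170,460))):
    y0,y1,x0,x1=r; d=cv2.absdiff(x,cv2.imread(f'pics/{n}0.png')).max(2)[y0:y1,x0:x1]; print(n,(d>40).sum(),d.mean())
E
```

```text
12.0 [0.37217241 0.25768696 0.38343121] [ 0.08346896 -0.21573567 -0.58894109] -6.959479626204626e-05
top 0 2.7183540372670807
scene 72 1.7900985221674877
```

View pics/s7.png

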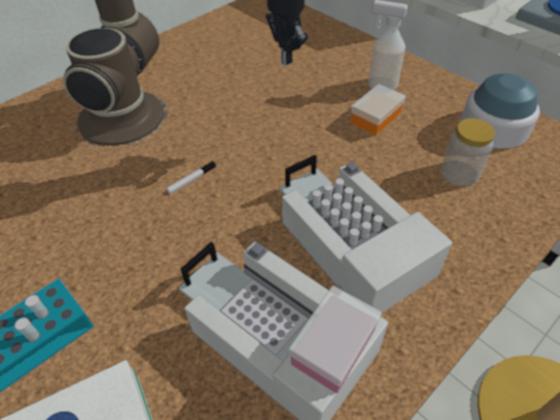

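View pics/t7.png

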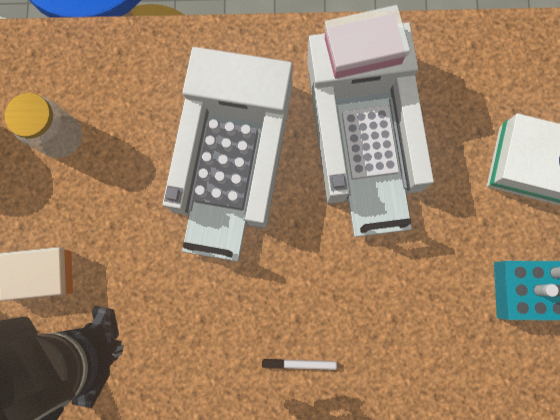

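```bash
python3 - <<'E'
import cv2,numpy as np
d=cv2.absdiff(cv2.imread('pics/s7.png'),cv2.imread('pics/scene0.png')).max(2)[140:420,170:460]
y,x=np.where(d>40);print(x.min()+170,x.max()+170,y.min()+140,y.max()+140)
from cell import arm
arm.close_job()
E
```

```text
170 183 160 166
the job is handed in; nothing more can be done
```

The tube tray was pulled out until it locked, released with the key, and ran fully home. The plate unit was never touched, and the job is handed in at about 12 s of the 46 s allowed.

- **Lock:** I gripped the tube tray's handle, pulled it about 106 mm by the tool reading and let go. With the gripper clear, the wrist picture put the handle where 0.100 m out predicts, so the lock alone held the tray. It stayed so for about 2 s, until I pressed the key.
- **Release:** I pressed the tube unit's key about 9 mm at roughly 5 N. The tray ran home while I held the key, and I then lifted off and backed the arm well away.
- **Final check:** In the top view, neither unit differed from the starting picture. In the scene view, the only change was a small patch near the pen (columns 170–183, rows 160–166), away from both units and probably the arm's shadow. The force reading was about zero, so the robot was touching nothing.

No check failed. The key measured about 3 mm from the position its given offset from the handle predicts, which was close enough to press it.

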